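# Dock the valve module and lock it

### The arm

A 6-joint arm with a two-finger parallel gripper is mounted at the origin on a cart in front of the work surface, level with it; the furniture and walls round the work are solid. World frame = base frame: x ahead of the robot, y to its left, z up, the work surface at z = 0. Lengths are in m, angles in rad, forces in N, time in s.
With the tool pointing down it reaches from about 0.3 to 0.775 m from the base axis. Payload 14.6 kg.
Tool frame: the origin (TCP) lies midway between the tips of the shut fingers; the grasp point (between the pads) lies 19 mm behind it (manip.grasp_offset is the distance from the TCP to the grasp point, in m); z points along the fingers, y is the line along which they close (so a half turn about z gives the same grasp; the last joint's range is limited). The gripper opens to 85 mm and grips with 20 to 120 N. Pads are 22 mm wide; open, the fingers measure 114 mm over their backs; the gripper's body (76 mm by 85 mm) begins 54 mm behind the grasp point. The pads swing forward as they close: fully open they stand 13 mm farther back than shut.
Start: joints at [-1.173, 0.3, 1.521, -0, 1.321, -0.067], TCP at [0.247, -0.492, 0.231] pointing down, gripper open.
Joint ranges: [-3.03, 3.03], [-0.79, 2.21], [0.23, 2.52], [-1.04, 4.18], [0, 3.07], [-2.55, 2.55]. Speed limits (rad/s): [2.22, 2.22, 2.57, 3.14, 3.14, 3.14].

### API

Orientations are given as a unit quaternion [w, x, y, z].
In Python, from plant import manip, vision gives the robot as it stands.
- The arm moves only by the tool jog_arm, never from a script. Its argument "plan" is one flat list of numbers, 5 for each row, row after row: the shift along the tool's x, y, z in m, then the turn about the tool's z in rad, then the opening in per cent of the stroke, from 0 (shut) to 100 (fully open). In form: [dx, dy, dz, roll, gripper, dx, dy, dz, roll, gripper, ...]. A call has 1 to 10 rows; each row shifts and turns the commanded pose from where the row before left it, along the tool's axes as they then stand; what a row does not reach is not made up. A row lasts 1/8 s, in which the tool goes at most 62.5 mm and 10.7 degrees, less where a joint would pass 70% of its speed; a pose out of reach is approached as far as the arm can. A call with a gripper value outside its range is refused whole. The fingers move at their own pace and stop on an object; "force" is the grip in N (left out, the last holds). Time passes only in rows, so rows that do not move let the fingers close. It gives the time, the measured TCP pose, the force, the opening and the grip force at its end, in the units of the state.
- manip.read_state(): the state, without advancing time (a new reading comes with each control period).
- vision.grab_frame(name): name is "side" or "top" or "wrist"; returns a dict with "color" (384x512x3 uint8, red, green, blue), "fx", "fy", "cx", "cy" (pixels), "T" (4x4, takes a point from camera to world coordinates); the wrist camera has in their place "mount" (4x4, takes a point from camera to tool coordinates, whose origin is the TCP and whose axes are the flange's). Camera axes: x right, y down, z forward; pixel columns grow to the right and rows downward; lengths in m; the calibration is good to about 2 mm. A picture is of the moment at which its call begins: read the wrist's pose just before it. There is no depth.
- manip.sign_off(): hands the job in; it is judged then, once.
The state is a dict: "time": time; "joint_positions": joint angles; "joint_velocities": joint speeds; "joint_efforts": joint torques, N m; "tool_pos": TCP position; "orientation": TCP orientation; "contact_force": force on the tool from outside, world axes, zero at the start; "wrist_torque": the same for the moment, N m; "opening": finger opening in m; "grip_force": force on a finger pad.
Only numpy, scipy, OpenCV 4.12 (cv2) and the standard library are available. Lean on these libraries where they do the work, as an engineer would, in place of code of your own. Each camera call takes 0.05 s, during which the arm holds its last target. There are 200 camera calls.

### The job

Slide the blue valve module along the deck of its docking station, without lifting or tipping it, until its black plug is fully home in the socket. Then flip the red-knobbed clamp lever over past its centre so that it snaps shut behind the module. Leave the bottles, the beaker and the timer where they stand.

Things in the scene. Friction and masses are not known exactly. Their poses are not given: they have to be found in the camera images.
- dock: docking station, fixed on the bench. Origin on the bench top under the middle of the socket face; x = plug-in direction (roughly away from the robot), z up. Its aluminium deck, 8 mm thick (top at z = 8 mm), spans x = -220 to 65, y = -85 to 65 mm. On it: socket block, guide fence along the +y side, lever clevis behind the fence (28 mm in x, up to z = 50 mm). The -y side is open
- socket_mouth (a point): centre of the socket hole's mouth, in the socket face (dock x = 0), at dock (0, 0, 31) mm; axes as the dock's. The hole is 33 mm wide (y), 23 mm high, 24 mm deep, with a 3 mm chamfer. The black socket block reaches to y = +-37 and z = 58 mm, the white manifold behind it to x = 60, y = +-41, z = 64 mm
- fence_inner (a point): middle of the inner face of the dark guide fence, at dock (-102.5, 25.7, 19) mm; axes as the dock's. The fence runs along x from -205 to 0 mm, inner face y = 25.7, outer face y = 33.7 mm, top 30 mm above the bench. A module pushed flush against it is in line with the socket hole
- module_center (a point): centre of the valve module's blue casing, which is 70 mm long (x), 50 wide (y), 46 high, standing loose on the deck, 0.25 to 0.5 kg. Its x axis points to its black plug, 30 mm wide, 20 high, central, standing 22 mm out of the front face; z up. Rear face 35 mm behind this point, underside 23 mm below. It starts askew, clear of the fence and the socket
- lever (a joint): lever angle, rad. 0 = open: arm leans out to the dock's +y, 50 degrees above level. Grows as the knob goes up and over towards -y. 2.27 = closed: arm level across the deck, 42 mm above the bench, 1.5 mm behind a module that is home (it cannot close on one that is not). A spring holds it at either stop; push the knob sideways (about 5 N) past 0.87 rad and it snaps shut
- dock_home (a point): where the module's centre lies when the module is fully home, front face on the socket face: dock frame (-35, 0, 31) mm; axes as the dock's
- lever_knob (a point): centre of the red ball knob, 22 mm across, at the end of the lever, 70 mm from the hinge axis and set back to dock x = -85.5 mm; the arm is a round bar 12 mm thick
- lever_hinge (a point): point on the lever's hinge axis (parallel to the dock's x) at dock (-77.5, 50, 42) mm
- bottle_left: culture bottle with a foil cap, 53 mm across, 119 mm high, by the left rear of the dock; origin under its middle. Bystander
- bottle_right: culture bottle with a foil cap, 52 mm across, 120 mm high, by the right rear of the dock; origin under its middle. Bystander
- beaker: glass beaker, 74 mm across, 93 mm high, to the left; origin under its middle. Bystander
- timer: white timer 64 x 70 x 20 mm, to the left; origin under its middle. Bystander

How it is judged:
On the way, in this order (a step that is already met when the one before it is completed fails the run):
1. the module's plug is fully home in the socket, the lever still open (x of module_center in the frame of dock above -0.0385 m and distance between module_center and dock_home below 0.005 m and angle between the x axis of module_center and the x axis of dock, either way round below 0.07 rad and value of joint lever below 0.5 rad), for 0.2 s.
2. the lever has snapped shut behind the module (value of joint lever above 2.17 rad), for 0.2 s.
At the end, for the whole second after the job is handed in: the module rests with its plug home (front face within 3.5 mm of the socket face, centre within 5 mm of its home point, square within 4 degrees) and the lever is shut behind it (2.17 rad or more) (x of module_center in the frame of dock above -0.0385 m and distance between module_center and dock_home below 0.005 m and angle between the x axis of module_center and the x axis of dock, either way round below 0.07 rad and value of joint lever above 2.17 rad and velocity of joint lever below 0.1 rad/s and linear speed of module below 0.02 m/s); the robot touches nothing.
It fails at once if the module is lifted off the deck or tipped (z of module_center in the frame of dock above 0.043 m or z of module_center in the frame of dock below 0.022 m or angle between module_center's own z axis and vertical above 0.25 rad).
It fails at once if a bystander (bottle, beaker or timer) is moved by more than 25 mm or tipped (distance of any of bottle_left, bottle_right, beaker, timer from where it was at the start of the episode above 0.025 m or angle between any of bottle_left, bottle_right, beaker's own z axis and vertical above 0.4 rad).
It also fails if it takes over 72 s, if anything falls off the work surface, if the arm or the gripper's body presses on something with over 40 N, if the wrist force passes 120 N, or if a joint passes its speed limit or range.

## Working session

There is one attempt and no reset: what is moved stays moved. The work goes in short steps, Python scripts to look and compute and a tool call to move; the robot and the scene stay as the last step left them, time stands still between calls to the robot, and variables do not carry over. Pictures are saved under pics/ and viewed, at most 10 in all, crops included, and the job is handed in when it is done.

Besides the shell and the picture viewer there is one more tool, called after ">>>" by a JSON object that holds its "method" and its "body", one argument or row to a line. jog_arm: Moves the arm, as the interface text tells. Its arguments: {"type":"object","properties":{"plan":{"type":"array","items":{"type":"number"}},"force":{"type":"number"}},"required":["plan"]}

```bash
mkdir -p pics; python3 - <<'E'
from plant import manip, vision
import cv2,numpy as np,pickle
s=manip.read_state();print(s)
for n in("top","side"):
    f=vision.grab_frame(n);pickle.dump(f,open(f"pics/{n}0.pkl","wb"))
    cv2.imwrite(f"pics/{n}0.png",cv2.resize(f["color"][:,:,::-1],(800,600),interpolation=cv2.INTER_CUBIC))
    print(n,f["fx"],f["cx"],f["cy"],np.round(f["T"],3).tolist())
E
```

```text
{'time': 0.0, 'joint_positions': array([-1.17261774e+00,  3.00506171e-01,  1.52160350e+00,  2.77895717e-06,
        1.32069496e+00, -6.65886066e-02]), 'joint_velocities': array([ 0.00011898,  0.00038102, -0.0006864 ,  0.00110492,  0.00012421,
        0.00036568]), 'joint_efforts': array([ 4.42286728e-04, -5.43509102e+01, -3.61787224e+01, -4.92428353e-05,
        4.01050231e-03,  6.87490598e-06]), 'tool_pos': array([ 0.24642819, -0.49143527,  0.23069259]), 'orientation': array([-5.97901168e-04,  9.73120123e-01,  2.30297326e-01, -9.86826501e-05]), 'contact_force': array([-0.85250789,  0.05957703, -0.05700691]), 'wrist_torque': array([-0.03088111,  0.01429415,  0.01270104]), 'grip_force': 0.0, 'opening': 0.08505124363953287}
top 349.56582918859914 258.53637645884066 187.54385860306064 [[-0.025, -0.993, 0.114, 0.498], [-1.0, 0.024, -0.003, 0.188], [-0.0, -0.114, -0.993, 0.949], [0.0, 0.0, 0.0, 1.0]]
side 486.6379527155446 256.0412423573762 198.0135032952645 [[-0.979, -0.133, 0.155, 0.398], [-0.203, 0.561, -0.803, 1.225], [0.02, -0.817, -0.576, 0.828], [0.0, 0.0, 0.0, 1.0]]
```

View pics/top0.png

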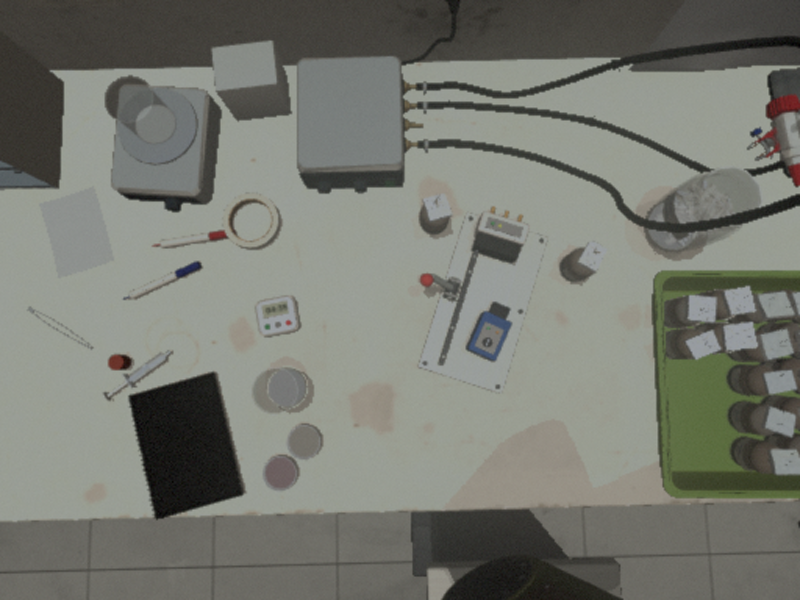

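View pics/side0.png

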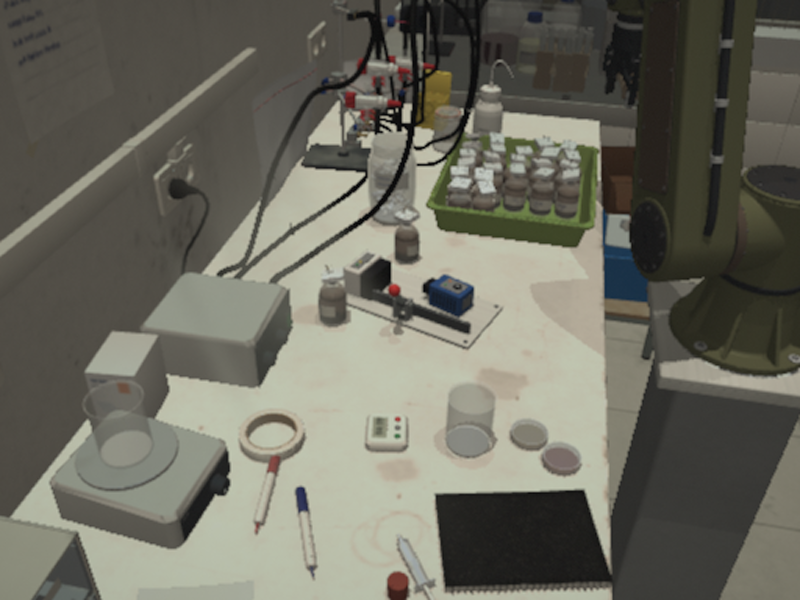

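The top view shows the dock deck with corners near (467,211), (547,237), (500,391) and (419,366). The blue module is at about (490,335) with its plug up at (500,310). The red knob is at (427,280), and bottles stand at (436,212) and (582,262). I'll zoom in to get finer pixel positions.

```bash
python3 - <<'E'
import cv2,pickle
f=pickle.load(open("pics/top0.pkl","rb"))
c=f["color"][125:260,255:365,::-1]
cv2.imwrite("pics/crop0.png",cv2.resize(c,None,fx=4.4,fy=4.4,interpolation=cv2.INTER_CUBIC))
E
```

```text
(no output)
```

View pics/crop0.png

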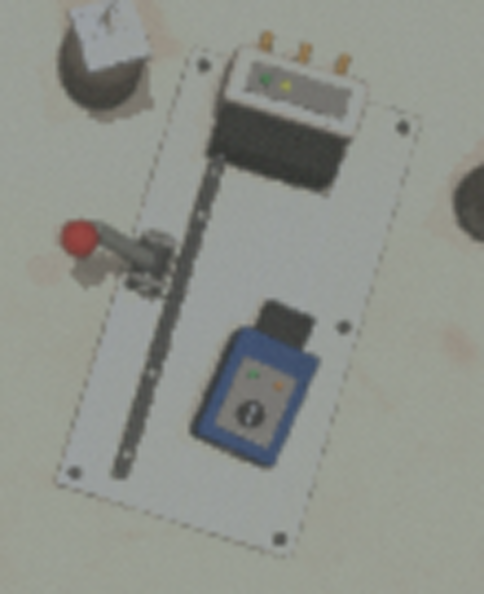

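The crop shows the deck corners at (195,47), (420,118), (295,556) and (57,484). The knob is at (80,238), and the casing top corners are at (240,325), (320,355), (272,467) and (195,432). I'll fit both poses from these.

```bash
cat > h.py <<'E'
import numpy as np, pickle
from scipy.optimize import least_squares
def proj(f,P):
    T=f["T"]; c=(np.asarray(P)-T[:3,3])@T[:3,:3]
    return np.c_[f["fx"]*c[:,0]/c[:,2]+f["cx"], f["fy"]*c[:,1]/c[:,2]+f["cy"]]
def place(p,L):
    c,s=np.cos(p[2]),np.sin(p[2]); L=np.asarray(L)/1000
    return np.c_[p[0]+c*L[:,0]-s*L[:,1], p[1]+s*L[:,0]+c*L[:,1], L[:,2]]
def ray(f,uv,z):
    d=f["T"][:3,:3]@np.array([(uv[0]-f["cx"])/f["fx"],(uv[1]-f["cy"])/f["fy"],1]);o=f["T"][:3,3]
    return o+d*(z-o[2])/d[2]
def fit(f,uv,L,p0):
    r=least_squares(lambda p:(proj(f,place(p,L))-uv).ravel(),p0,loss="soft_l1"); return r.x,r.fun.reshape(-1,2)
E
python3 - <<'E'
from h import *
f=pickle.load(open("pics/top0.pkl","rb"))
C=lambda a:np.array(a)/4.4+[255,125]-0.4
d,e=fit(f,C([(195,47),(420,118),(295,556),(57,484),(80,238)]),[(65,65,8),(65,-85,8),(-220,-85,8),(-220,65,8),(-85.5,95,95.6)],[.5,-.05,-.2])
print("dock",d,"\n",e.round(2))
m,e=fit(f,C([(240,325),(320,355),(272,467),(195,432)]),[(35,25,54),(35,-25,54),(-35,-25,54),(-35,25,54)],[.45,-.05,-.3])
print("mod",m,"\n",e.round(2))
c,s=np.cos(d[2]),np.sin(d[2]);v=m[:2]-d[:2];print("mod in dock",c*v[0]+s*v[1],-s*v[0]+c*v[1],np.degrees(m[2]-d[2]))
print("bottles",ray(f,C([(103,90)])[0],.03),ray(f,C([(480,205)])[0],.03))
E
```

```text
dock [ 0.66675245  0.03153203 -0.32998844] 
 [[-0.63 -0.32]
 [ 0.63 -0.39]
 [-0.19  0.64]
 [-0.07 -0.15]
 [ 0.24  0.22]]
mod [ 0.52889296  0.04793054 -0.43455008] 
 [[ 0.03 -0.65]
 [-0.12  0.29]
 [ 0.38  0.1 ]
 [-0.28  0.16]]
mod in dock -0.13573507926123676 -0.029157157799099935 -5.990940697525022
bottles [0.71706625 0.13009218 0.03      ] [ 0.64054259 -0.09551825  0.03      ]
```

>>> {"method": "jog_arm", "body": {
  "plan": [0.0494,-0.0356,0,0,100,0.0494,-0.0356,0,0,100,0.0494,-0.0356,0,0,100,0.0494,-0.0356,0,0,100,0.0494,-0.0356,0,0,100,0.0494,-0.0356,0,0,100,0.0494,-0.0356,0,0,100,0.0494,-0.0356,0,0,100,0.0494,-0.0356,0,0,100,0.0494,-0.0356,0,0,100]
}}

```text
time: 1.35
tool_pos: [0.5291, 0.05, 0.2311]
orientation: [0.0, 0.973, 0.23, -0.0]
contact_force: [-0.2, -0.8, 0.8]
opening: 0.0856
grip_force: 0.0
```

>>> {"method": "jog_arm", "body": {
  "plan": [0,0,0,0.18,100,0,0,0,0.18,100,0,0,0,0.18,100,0,0,0,0.18,100,0,0,0,0.18,100,0,0,0,0,100,0,0,0,0,100]
}}

```text
time: 2.22
tool_pos: [0.5285, 0.048, 0.2311]
orientation: [0.0, 0.977, -0.214, -0.0]
contact_force: [-0.1, 0.9, 0.1]
opening: 0.0855
grip_force: 0.0
```

```bash
cat >> h.py <<'E'
def wrist():
    from plant import manip,vision
    from scipy.spatial.transform import Rotation as R
    s=manip.read_state();f=vision.grab_frame("wrist")
    T=np.eye(4);q=s["orientation"];T[:3,:3]=R.from_quat([q[1],q[2],q[3],q[0]]).as_matrix();T[:3,3]=s["tool_pos"]
    f["T"]=T@f["mount"];f["state"]=s;return f
E
python3 - <<'E'
from h import *;import cv2
f=wrist();pickle.dump(f,open("pics/w1.pkl","wb"));s=f["state"];print(s["time"],s["tool_pos"],s["orientation"],s["joint_positions"],s["contact_force"])
print(f["fx"],f["mount"].round(3).tolist())
cv2.imwrite("pics/w1.png",cv2.resize(f["color"][:,:,::-1],(800,600),interpolation=cv2.INTER_CUBIC))
E
```

```text
2.225 [0.5284668  0.04801293 0.23111783] [ 3.89417448e-05  9.76857665e-01 -2.13890308e-01 -1.90879910e-04] [2.15703619e-02 2.57149595e-01 1.57593496e+00 1.44685266e-05
 1.30889747e+00 2.02347436e+00] [-0.08086241  0.85665128  0.06690785]
296.41466253996236 [[-0.0, -0.952, -0.305, 0.078], [1.0, -0.0, 0.001, 0.0], [-0.001, -0.305, 0.952, -0.142], [0.0, 0.0, 0.0, 1.0]]
```

View pics/w1.png

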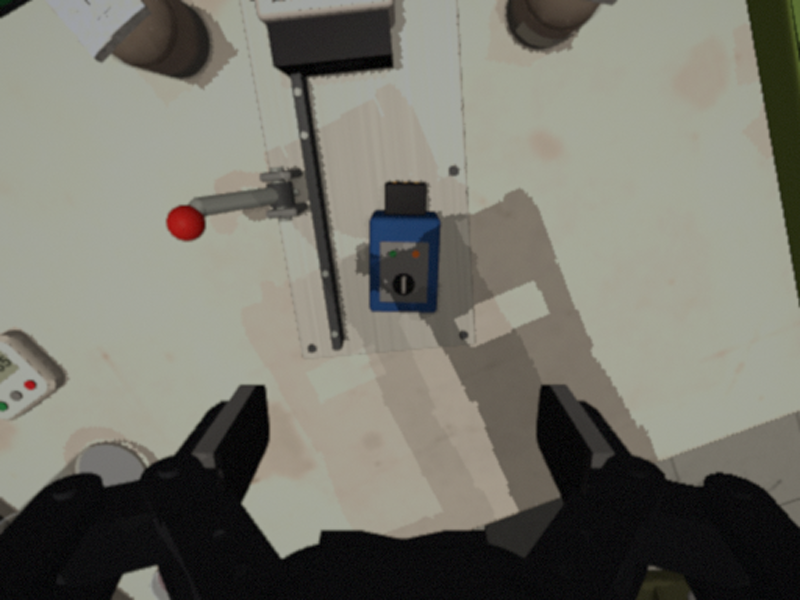

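The wrist view shows the module square to the tool, with its casing top spanning about x 370–438 and its rear edge at y 311. The fence's inner edge runs from (342,346) to (306,72), the rear deck corners are at (303,357) and (475,346), and the knob is at (186,222).

```bash
python3 - <<'E'
from h import *
f=pickle.load(open("pics/w1.pkl","rb"))
C=lambda a:(np.array(a)+.5)/1.5625-.5
d0=[.6668,.0315,-.33];m0=[.5289,.0479,-.4346]
LD=[(-220,65,8),(-220,-85,8),(-205,25.7,30),(0,25.7,30),(-85.5,95,95.6)]
d,e=fit(f,C([(303,357),(475,346),(342,346),(306,72),(186,222)]),LD,d0)
print("dock",d,"\n",e.round(2))
LM=[(35,25,54),(35,-25,54),(-35,-25,54),(-35,25,54),(57,15,41),(57,-15,41)]
print("pred mod px",((proj(f,place(m0,LM))+.5)*1.5625).round(0).tolist())
m,e=fit(f,C([(371,222),(438,222),(438,311),(370,311),(387,183),(426,183)]),LM,m0)
print("mod",m,"\n",e.round(2))
c,s=np.cos(d[2]),np.sin(d[2]);v=m[:2]-d[:2];print("mod in dock",c*v[0]+s*v[1],-s*v[0]+c*v[1],np.degrees(m[2]-d[2]))
E
```

```text
dock [ 0.66447061  0.0291634  -0.34864324] 
 [[-0.73  1.47]
 [ 0.47  0.01]
 [-0.11  2.8 ]
 [-0.98 -0.77]
 [ 1.41 -0.74]]
pred mod px [[366.0, 217.0], [439.0, 217.0], [436.0, 314.0], [368.0, 313.0], [381.0, 182.0], [424.0, 183.0]]
mod [ 0.52723541  0.04631219 -0.4453505 ] 
 [[-1.25 -3.11]
 [ 2.61 -2.45]
 [ 0.15  2.23]
 [-0.13  1.66]
 [-1.65  0.01]
 [ 0.94  0.41]]
mod in dock -0.1348371496508645 -0.030765623874855173 -5.540917754615626
```

>>> {"method": "jog_arm", "body": {
  "plan": [0.0,0.001,0.05,0.005,100,0,0,0.05,0,100,0,0,0.05,0,100,0,0,0.036,0,100,0,0,0.015,0,100,0,0,0,0,50,0,0,0,0,50,0,0,0,0,50,0,0,0,0,50],
  "force": 30
}}

```text
time: 3.4
tool_pos: [0.529, 0.0471, 0.0319]
orientation: [-0.0, 0.976, -0.218, 0.001]
contact_force: [-1.2, -2.0, 7.0]
opening: 0.0496
grip_force: 32.4
```

>>> {"method": "jog_arm", "body": {
  "plan": [0,0,0,0,50,0,0,0,0,50,0,0,0,0,50],
  "force": 30
}}

```text
time: 3.78
tool_pos: [0.529, 0.0471, 0.0319]
orientation: [-0.0, 0.976, -0.218, 0.001]
contact_force: [-2.2, -0.8, 7.0]
opening: 0.0493
grip_force: 32.4
```

>>> {"method": "jog_arm", "body": {
  "plan": [0,0,0,-0.05,50,0,0,0,-0.05,50,0,-0.008,0,0,50,0,-0.008,0,0,50,0,-0.008,0,0,50,0,0,0,0,50,0,0,0,0,50]
}}

```text
time: 4.65
tool_pos: [0.5372, 0.07, 0.032]
orientation: [-0.0, 0.986, -0.169, 0.002]
contact_force: [1.4, 1.5, 5.6]
opening: 0.0494
grip_force: 32.2
```

>>> {"method": "jog_arm", "body": {
  "plan": [0,-0.002,0,0,50,0,-0.002,0,0,50,0,-0.001,0,0,50,0,0,0,0,50,0,0,0,0,50]
}}

```text
time: 5.28
tool_pos: [0.5386, 0.0738, 0.0319]
orientation: [0.0, 0.986, -0.169, 0.001]
contact_force: [-2.4, -6.7, 8.3]
opening: 0.0497
grip_force: 32.5
```

>>> {"method": "jog_arm", "body": {
  "plan": [0,-0.001,0,0,50,0,0,0,0,50,0,0,0,0,50]
}}

```text
time: 5.65
tool_pos: [0.5389, 0.0747, 0.0319]
orientation: [0.0, 0.986, -0.169, 0.001]
contact_force: [-1.8, -7.6, 7.4]
opening: 0.0493
grip_force: 32.5
```

```bash
python3 - <<'E'
from h import *;import cv2
f=wrist();pickle.dump(f,open("pics/w2.pkl","wb"));s=f["state"];print(s["tool_pos"],s["orientation"],s["contact_force"],s["wrist_torque"])
cv2.imwrite("pics/w2.png",cv2.resize(f["color"][:,:,::-1],(800,600),interpolation=cv2.INTER_CUBIC))
E
```

```text
[0.53892303 0.07474733 0.03193557] [ 1.87980737e-04  9.85576959e-01 -1.69223364e-01  1.21503294e-03] [-1.84734644 -7.64193219  7.37274675] [-1.12257582  0.41190089 -0.01014847]
```

View pics/w2.png

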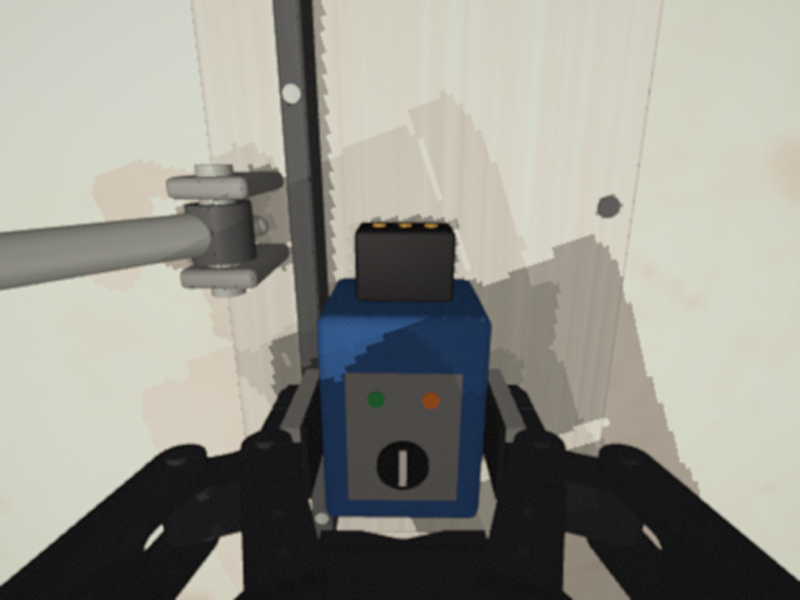

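The wrist view shows the module gripped with its plug at (405,260). Its left side stands close to the fence, whose outer top edge runs (274,0)–(302,365) and inner bottom edge (314,0)–(325,290). I'll compute the remaining gap.

```bash
python3 - <<'E'
from h import *
f=pickle.load(open("pics/w2.pkl","rb"))
C=lambda a:(np.array(a)+.5)/1.5625-.5
s=f["state"];t=s["tool_pos"]
q=s["orientation"];yaw=2*np.arctan2(q[2],q[1]);print("toolyaw",yaw)
c,si=np.cos(yaw),np.sin(yaw)
def T(p,z):
    v=ray(f,C(p),z)[:2]-t[:2];return np.array([c*v[0]+si*v[1],-si*v[0]+c*v[1]]).round(4)
print("outer top",T((274,0),.03),T((302,365),.03))
print("inner bottom",T((314,0),.008),T((325,290),.008))
print("holes/fence top screws",T((291,93),.03),T((321,518),.03))
print("casing front top L,R",T((320,320),.054),T((490,320),.054),"rear",T((330,515),.054),T((476,515),.054))
print("plug tip top",T((357,230),.041),T((453,230),.041))
print("knuckle",T((220,233),.048))
print("deck edges",T((193,0),.008),T((232,330),.008),T((661,0),.008),T((610,370),.008))
E
```

```text
toolyaw -0.34008349012376915
outer top [0.117  0.0345] [0.0085 0.0341]
inner bottom [0.123  0.0273] [0.0287 0.0287]
holes/fence top screws [0.0938 0.0316] [-0.056  0.031]
casing front top L,R [0.0336 0.0225] [ 0.0336 -0.0244] rear [-0.0326  0.0229] [-0.0326 -0.0237]
plug tip top [0.0564 0.0128] [ 0.0564 -0.0148]
knuckle [0.0567 0.0496]
deck edges [0.123  0.0651] [0.0127 0.0652] [ 0.123 -0.081] [-0.0044 -0.0823]
```

>>> {"method": "jog_arm", "body": {
  "plan": [0,-0.0015,0,0,50,0,0,0,0,50,0,0,0,0,50]
}}

```text
time: 6.08
tool_pos: [0.5395, 0.0762, 0.032]
orientation: [0.0, 0.986, -0.169, 0.001]
contact_force: [-2.2, -6.2, 8.4]
opening: 0.0496
grip_force: 32.5
```

>>> {"method": "jog_arm", "body": {
  "plan": [0,-0.0015,0,0,50,0,0,0,0,50,0,0,0,0,50]
}}

```text
time: 6.45
tool_pos: [0.5397, 0.0768, 0.0319]
orientation: [0.001, 0.986, -0.169, 0.001]
contact_force: [-4.6, -14.5, 11.2]
opening: 0.0495
grip_force: 32.7
```

>>> {"method": "jog_arm", "body": {
  "plan": [0,0.001,-0.001,0,50,0.01,0,0,0,50,0.01,0,0,0,50,0.01,0,0,0,50,0.01,0,0,0,50,0.01,0,0,0,50,0.01,0,0,0,50,0.01,0,0,0,50,0,0,0,0,50,0,0,0,0,50]
}}

```text
time: 7.7
tool_pos: [0.6055, 0.0537, 0.032]
orientation: [-0.0, 0.986, -0.169, 0.001]
contact_force: [4.5, -3.6, 1.1]
opening: 0.0498
grip_force: 32.4
```

```bash
python3 - <<'E'
from h import *;import cv2
f=wrist();pickle.dump(f,open("pics/w3.pkl","wb"));s=f["state"];print(s["tool_pos"],s["orientation"],s["contact_force"],s["wrist_torque"])
cv2.imwrite("pics/w3.png",cv2.resize(f["color"][:,:,::-1],(800,600),interpolation=cv2.INTER_CUBIC))
E
```

```text
[0.60547103 0.05371364 0.03198419] [-5.33506530e-05  9.85564699e-01 -1.69295343e-01  1.14362978e-03] [ 4.48995294 -3.61266945  1.05503388] [-0.61401223 -0.57988939  0.02882041]
```

View pics/w3.png

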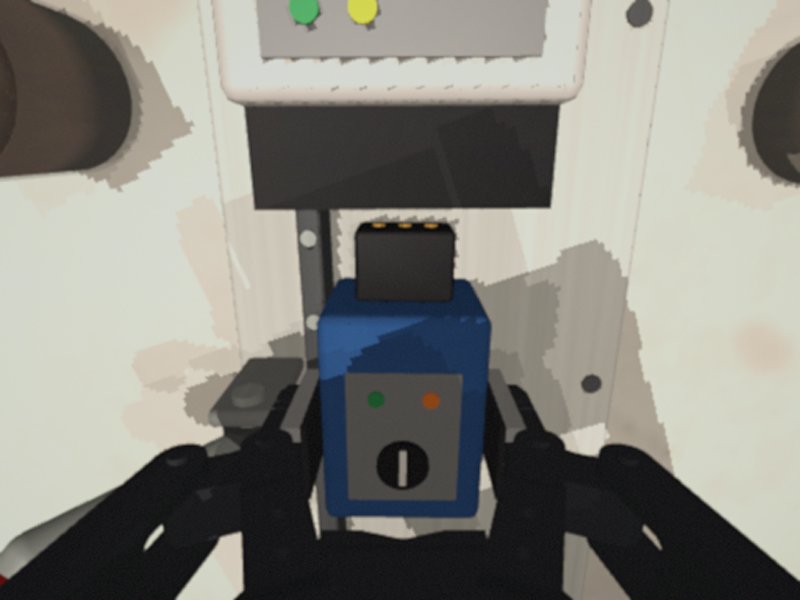

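The wrist view shows the plug centred at x 405 against the socket block's front top edge, whose centre is at 403.5. That is aligned within about half a millimetre, so I'll insert.

>>> {"method": "jog_arm", "body": {
  "plan": [0.005,0,0,0,50,0.005,0,0,0,50,0.004,0,0,0,50,0.004,0,0,0,50,0,0,0,0,50]
}}

```text
time: 8.38
tool_pos: [0.6179, 0.0493, 0.0314]
orientation: [0.0, 0.986, -0.169, -0.005]
contact_force: [-35.7, 5.5, 22.5]
opening: 0.0495
grip_force: 35.9
```

>>> {"method": "jog_arm", "body": {
  "plan": [0.003,0,0,0,50,0.003,0,0,0,50,0.003,0,0,0,50,0,0,0,0,50,0,0,0,0,50]
}}

```text
time: 9.0
tool_pos: [0.6252, 0.0467, 0.031]
orientation: [0.0, 0.986, -0.169, -0.007]
contact_force: [-42.2, 7.7, 24.9]
opening: 0.0493
grip_force: 38.1
```

```bash
python3 - <<'E'
from h import *;import cv2
f=wrist();pickle.dump(f,open("pics/w4.pkl","wb"));s=f["state"];print(s["tool_pos"],s["contact_force"],s["wrist_torque"])
a=pickle.load(open("pics/w3.pkl","rb"))["color"];b=f["color"]
g=lambda i:cv2.cvtColor(i,cv2.COLOR_RGB2GRAY)
t=g(a)[242:318,224:292]
r=cv2.matchTemplate(g(b),t,cv2.TM_CCOEFF_NORMED);print("label shift",cv2.minMaxLoc(r))
cv2.imwrite("pics/w4.png",cv2.resize(b[:,:,::-1],(800,600),interpolation=cv2.INTER_CUBIC))
E
```

```text
[0.62523264 0.04665178 0.03096204] [-42.2026271    7.6630897   24.92281742] [ 1.00246667  6.72576765 -0.27446178]
label shift (-0.4697459936141968, 0.9623083472251892, (108, 308), (224, 266))
```

View pics/w4.png

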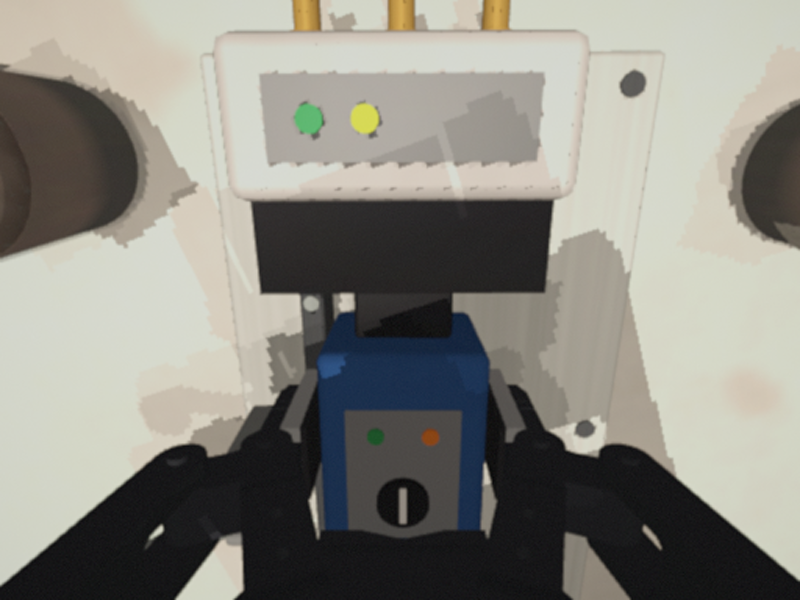

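```bash
python3 - <<'E'
from h import *
C=lambda a:(np.array(a)+.5)/1.5625-.5
for n in("w3","w4"):
    f=pickle.load(open(f"pics/{n}.pkl","rb"));s=f["state"];t=s["tool_pos"];q=s["orientation"];yaw=2*np.arctan2(q[2],q[1]);c,si=np.cos(yaw),np.sin(yaw)
    def T(p,z):
        v=ray(f,C(p),z)[:2]-t[:2];return (np.array([c*v[0]+si*v[1],-si*v[0]+c*v[1]])*1000).round(1)
    k=0 if n=="w3" else 1
    print(n,"yaw",yaw,"block edge",T((255,208) if k==0 else (261,292),.058),T((552,208) if k==0 else (546,292),.058),
     "LED",T((376,399+37*k),.054),T((431,401+36*k),.054),"casing front",T((320,320+35*k),.054),T((490,320+35*k),.054),
     "plugroot",T((356,298+37*k),.041),T((453,299+37*k),.041),"dial",T((403,465+36*k),.054))
E
```

```text
w3 yaw -0.3402295209916717 block edge [64.6 36.2] [ 64.6 -37.2] LED [9.1 7.5] [ 8.4 -8.6] casing front [33.6 22.5] [ 33.6 -24.4] plugroot [35.9 13.7] [ 35.6 -15.5] dial [-13.8  -0.4]
w4 yaw -0.33940978691529716 block edge [43.8 36.3] [ 43.8 -37.2] LED [-2.4  7.7] [-2.8 -8.7] casing front [24.1 22.9] [ 24.  -24.6] plugroot [24.6 14. ] [ 24.3 -15.7] dial [-26.3  -0.3]
```

The module slid about 12 mm back in the grip. Its front face is still about 20 mm short of the socket, with the plug only in the chamfer. I'll release it, let it sit flat, and push from behind at mid-height.

>>> {"method": "jog_arm", "body": {
  "plan": [-0.006,0,0,0,50,0,0,0,0,55,0,0,0,0,70,0,0,0,0,75,0,0,0,0,75,0,0,-0.03,0,75,0,0,-0.05,0,50,-0.03,0,0,0,0,-0.04,0,0,0,0,0,0,0,0,0]
}}

```text
time: 10.3
tool_pos: [0.5571, 0.071, 0.1116]
orientation: [0.0, 0.986, -0.169, -0.0]
contact_force: [0.7, -0.7, 0.8]
opening: -0.0001
grip_force: 0.0
```

```bash
python3 - <<'E'
from h import *;import cv2
f=wrist();pickle.dump(f,open("pics/w5.pkl","wb"));s=f["state"];print(s["time"],s["tool_pos"],s["orientation"],s["contact_force"],s["opening"])
cv2.imwrite("pics/w5.png",cv2.resize(f["color"][:,:,::-1],(800,600),interpolation=cv2.INTER_CUBIC))
E
```

```text
10.3 [0.55711336 0.07096977 0.11159555] [ 4.21110656e-06  9.85653596e-01 -1.68780758e-01 -2.12763426e-04] [ 0.71445226 -0.71522141  0.75746192] -0.00010789724734564879
```

View pics/w5.png

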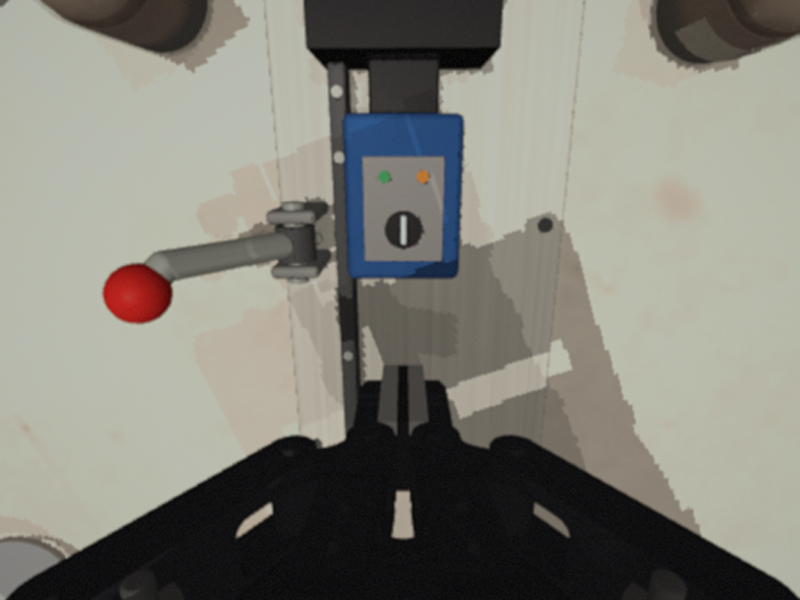

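The shut fingers now hang behind the module. Its top spans x 346–462 and y 114–276, it looks square to the fence, and its plug points at the socket mouth.

```bash
python3 - <<'E'
from h import *
C=lambda a:(np.array(a)+.5)/1.5625-.5
f=pickle.load(open("pics/w5.pkl","rb"));s=f["state"];t=s["tool_pos"];q=s["orientation"];yaw=2*np.arctan2(q[2],q[1]);c,si=np.cos(yaw),np.sin(yaw);print(yaw)
def T(p,z):
    v=ray(f,C(p),z)[:2]-t[:2];return (np.array([c*v[0]+si*v[1],-si*v[0]+c*v[1]])*1000).round(1)
print("top FL FR RR RL",T((346,114),.054),T((462,114),.054),T((460,265),.054),T((350,265),.054),"rear276",T((350,276),.054),T((350,276),.008))
print("block top front",T((306,47),.058),T((500,47),.058),"block bottom",T((326,66),.008),"hinge",T((295,243),.048))
print("screws",T((337,91),.03),T((348,355),.03),"deck edge",T((272,100),.008),T((298,400),.008),T((580,60),.008),T((545,420),.008))
E
```

```text
-0.3391851067213809
top FL FR RR RL [92.2 22.3] [ 92.2 -24.2] [ 30.1 -25.7] [30.1 22.9] rear276 [25.1 23. ] [12.8 28.4]
block top front [115.4  36.1] [115.4 -37.1] block bottom [116.8  36.3] hinge [38.8 47.9]
screws [103.3  28.7] [-24.3  28.4] deck edge [101.8  63.4] [-63.8  62.1] [119.4 -85.1] [-77.6 -86.9]
```

>>> {"method": "jog_arm", "body": {
  "plan": [-0.01,0.001,0,0,0,0,0,0.045,0,0,0,0,0.044,0,0,0.007,0,0,0,0,0.007,0,0,0,0,0.004,0,0,0,0,0.003,0,0,0,0,0,0,0,0,0]
}}

```text
time: 11.35
tool_pos: [0.5688, 0.0658, 0.0231]
orientation: [-0.0, 0.986, -0.169, 0.0]
contact_force: [-2.5, 1.6, 2.8]
opening: -0.0001
grip_force: 1.4
```

>>> {"method": "jog_arm", "body": {
  "plan": [0.002,0,0,0,0,0.002,0,0,0,0,0.002,0,0,0,0,0,0,0,0,0,0,0,0,0,0]
}}

```text
time: 11.98
tool_pos: [0.5745, 0.0636, 0.0224]
orientation: [-0.0, 0.986, -0.169, 0.0]
contact_force: [-1.5, -0.0, -0.1]
opening: 0.0001
grip_force: 0.3
```

>>> {"method": "jog_arm", "body": {
  "plan": [0.003,0,0,0,0,0.003,0,0,0,0,0.003,0,0,0,0,0,0,0,0,0]
}}

```text
time: 12.48
tool_pos: [0.5831, 0.0605, 0.0223]
orientation: [-0.0, 0.986, -0.169, 0.0]
contact_force: [-0.2, -0.3, 0.8]
opening: -0.0002
grip_force: 0.1
```

>>> {"method": "jog_arm", "body": {
  "plan": [0.002,0,0,0,0,0.002,0,0,0,0,0.002,0,0,0,0,0,0,0,0,0,0,0,0,0,0]
}}

```text
time: 13.1
tool_pos: [0.5887, 0.0585, 0.0223]
orientation: [0.0, 0.986, -0.169, 0.0]
contact_force: [0.1, 0.1, -0.2]
opening: -0.0
grip_force: 0.0
```

>>> {"method": "jog_arm", "body": {
  "plan": [0.002,0,0,0,0,0.002,0,0,0,0,0,0,0,0,0,0,0,0,0,0]
}}

```text
time: 13.6
tool_pos: [0.589, 0.0583, 0.0222]
orientation: [0.0, 0.986, -0.169, -0.004]
contact_force: [-31.3, 6.3, 21.1]
opening: -0.0001
grip_force: 16.3
```

```bash
python3 - <<'E'
from h import *;import cv2
f=wrist();pickle.dump(f,open("pics/w6.pkl","wb"));s=f["state"];print(s["time"],s["tool_pos"],s["orientation"],s["contact_force"],s["opening"])
cv2.imwrite("pics/w6.png",cv2.resize(f["color"][:,:,::-1],(800,600),interpolation=cv2.INTER_CUBIC))
E
```

```text
13.6 [0.58903421 0.0583352  0.02220027] [ 2.94176255e-04  9.85611797e-01 -1.68973444e-01 -4.15633129e-03] [-31.27650045   6.32317279  21.0922913 ] -0.00013528161179538522
```

View pics/w6.png

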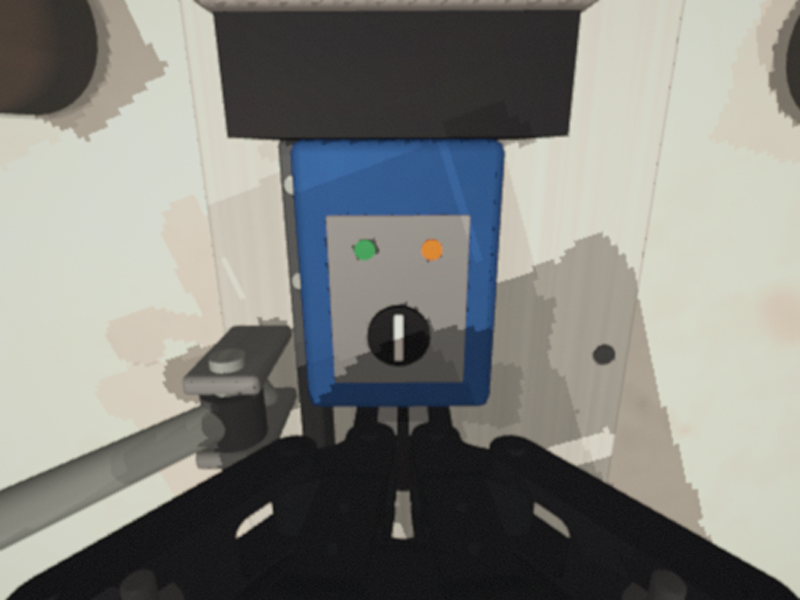

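The module is home: its front edge at row 140 sits against the socket block and the force rose sharply. Now I'll retreat and go round to the knob's outer side.

>>> {"method": "jog_arm", "body": {
  "plan": [-0.004,0,0,0,0,-0.02,0,0,0,0,0,0,-0.05,0,0,0,0,-0.05,0,0,0,0,-0.05,0,0,0,-0.045,0,0,0,0,-0.045,0,0,0,0,-0.04,0,0,0,0,0,0,0,0]
}}

```text
time: 14.78
tool_pos: [0.6132, 0.1901, 0.1718]
orientation: [-0.0, 0.986, -0.168, 0.0]
contact_force: [1.1, -0.4, -1.0]
opening: -0.0003
grip_force: 0.0
```

```bash
python3 - <<'E'
from h import *;import cv2
from plant import vision
def red(im):
    h=cv2.cvtColor(im,cv2.COLOR_RGB2HSV);m=((h[...,0]<6)|(h[...,0]>174))&(h[...,1]>150)&(h[...,2]>60)
    n,l,st,ce=cv2.connectedComponentsWithStats(m.astype(np.uint8));o=np.argsort(-st[1:,4])[:3]+1
    return [(st[i].tolist(),ce[i].round(1).tolist()) for i in o]
f=wrist();pickle.dump(f,open("pics/w7.pkl","wb"));s=f["state"];t=s["tool_pos"];print(s["time"],t,s["orientation"],s["contact_force"])
q=s["orientation"];yaw=2*np.arctan2(q[2],q[1]);c,si=np.cos(yaw),np.sin(yaw)
for st,ce in red(f["color"]):
    v=ray(f,ce,.0956)[:2]-t[:2];print("wrist",st,ce,c*v[0]+si*v[1],-si*v[0]+c*v[1])
g=vision.grab_frame("top")
for st,ce in red(g["color"]):
    v=ray(g,ce,.0956)[:2]-t[:2];print("top",st,ce,c*v[0]+si*v[1],-si*v[0]+c*v[1])
E
```

```text
14.775 [0.61323348 0.19007077 0.17176974] [-1.04747894e-04  9.85785954e-01 -1.68006041e-01  1.12465608e-04] [ 1.08963387 -0.40109975 -0.95136001]
wrist [292, 168, 28, 27, 589] [305.3, 181.1] 0.016479143566662458 -0.036889230703716434
wrist [110, 270, 7, 6, 32] [113.1, 272.8] -0.06407896147049844 0.1218620452767072
top [493, 61, 19, 13, 145] [502.3, 66.3] 0.47448877381340976 -0.5072886920652566
top [506, 106, 6, 12, 54] [509.2, 111.0] 0.36462429001984464 -0.551258874907038
top [135, 149, 5, 3, 10] [137.0, 150.3] -0.018945665408529613 0.3061064144480302
```

>>> {"method": "jog_arm", "body": {
  "plan": [0.018,0,0,0,0,0,0,0.045,0,0,0,0,0.042,0,0,0,0,0,0,0,0,0.01,0,0,0,0,0.01,0,0,0,0,0.01,0,0,0,0,0.01,0,0,0,0,0,0,0,0]
}}

```text
time: 16.0
tool_pos: [0.6181, 0.1442, 0.0895]
orientation: [-0.001, 0.986, -0.169, 0.003]
contact_force: [2.2, 3.9, 3.2]
opening: 0.0
grip_force: 2.5
```

>>> {"method": "jog_arm", "body": {
  "plan": [0,0.01,0,0,0,0,0.01,0,0,0,0,0.008,0,0,0,0,0.008,0,0,0,0,0,0,0,0]
}}

```text
time: 16.62
tool_pos: [0.6043, 0.1095, 0.0851]
orientation: [0.0, 0.985, -0.17, -0.0]
contact_force: [-0.6, 0.8, 0.3]
opening: 0.0001
grip_force: 0.0
```

>>> {"method": "jog_arm", "body": {
  "plan": [0,0.008,0,0,0,0,0.008,0,0,0,0,0,0,0,0,0,0,0,0,0,0,0,0,0,0]
}}

```text
time: 17.25
tool_pos: [0.5992, 0.0953, 0.0853]
orientation: [-0.0, 0.986, -0.169, -0.0]
contact_force: [0.6, -0.3, 0.0]
opening: -0.0001
grip_force: 0.0
```

Contact was felt, then the force vanished, so the lever probably snapped over. I'll lift and back off, then check with a picture.

>>> {"method": "jog_arm", "body": {
  "plan": [0,0,-0.05,0,0,0,0,-0.04,0,0,-0.05,0,0,0,0,-0.05,0,0,0,0,0,0,0,0,0,0,0,0,0,0]
}}

```text
time: 18.0
tool_pos: [0.5055, 0.1286, 0.1757]
orientation: [-0.0, 0.986, -0.169, 0.001]
contact_force: [-0.4, 0.2, 0.2]
opening: -0.0002
grip_force: 0.0
```

```bash
python3 - <<'E'
from h import *;import cv2
from plant import vision
f=wrist();pickle.dump(f,open("pics/w8.pkl","wb"));s=f["state"];print(s["time"],s["tool_pos"],s["contact_force"])
cv2.imwrite("pics/w8.png",cv2.resize(f["color"][:,:,::-1],(800,600),interpolation=cv2.INTER_CUBIC))
E
```

```text
18.0 [0.50551068 0.12861082 0.17571427] [-0.41337051  0.23204682  0.17099984]
```

View pics/w8.png

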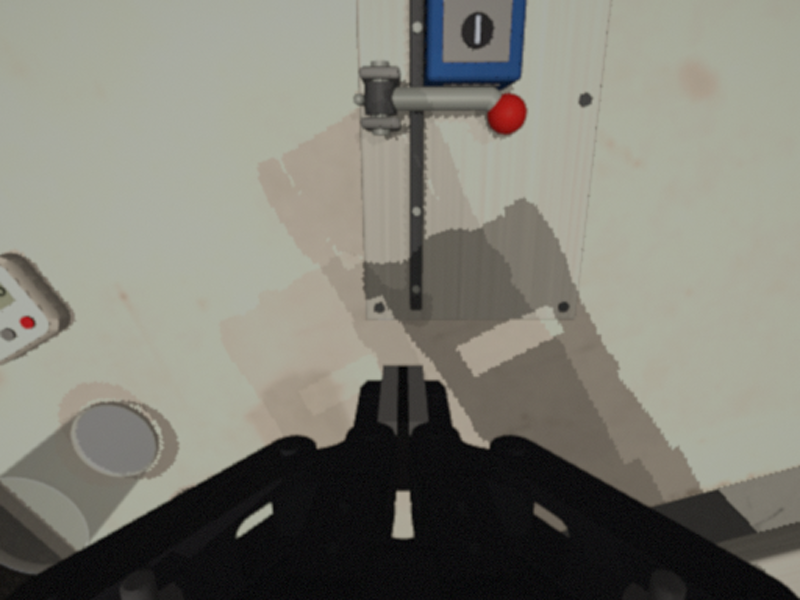

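The lever lies level across the deck behind the module, with the knob at (507,113), and the arm is clear. I'm handing in.

```bash
python3 -c "
from plant import manip
print(manip.sign_off())"
```

```text
the job is handed in; nothing more can be done
None
```

The plug is home in the socket, the lever has snapped shut behind the module, and the job is handed in; the sign-off returned no verdict, so both results rest on the camera views and felt forces.

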